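# Clear up the marbling bench by kind

### The job

Clear up the marbling bench by kind, whatever the colours: stand both squeeze bottles upright in the blue basket, stand both lidded pigment jars upright in the pink basket, and lay the wooden comb flat in the white tool tray. Everything must rest on the floor of its container, and the glass of brushes and the roll of tape stay where they are.

Things in the scene. Friction and masses are not known exactly. Their poses are not given: they have to be found in the camera images.
- magenta_bottle_c (a point): Magenta squeeze bottle, loose, standing upright: round body 40 mm in diameter, straight from the underside to 50 mm up, then a black cap narrowing to a thin nozzle; 80 mm high in all, about 75 g. Point: on its axis, half-way up (40 mm above its underside); z up its axis.
- violet_bottle_c (a point): Violet squeeze bottle, loose, standing upright: round body 40 mm in diameter, straight from the underside to 50 mm up, then a black cap narrowing to a thin nozzle; 80 mm high in all, about 75 g. Point: on its axis, half-way up (40 mm above its underside); z up its axis.
- magenta_jar_c (a point): Magenta pigment jar with a white lid bearing a round label of the same colour, loose, standing upright: round, 46 mm in diameter up to 42 mm, then the flat lid 43 mm in diameter; 54 mm high in all, about 110 g. Point: on its axis, half-way up (27 mm above its underside); z up its axis.
- lime_jar_c (a point): Lime green pigment jar with a white lid bearing a round label of the same colour, loose, standing upright: round, 46 mm in diameter up to 42 mm, then the flat lid 43 mm in diameter; 54 mm high in all, about 110 g. Point: on its axis, half-way up (27 mm above its underside); z up its axis.
- comb_grip (a point): Dark wooden marbling comb, loose, lying flat, 22 mm high, about 50 g: a T of a handle 80 mm long and 20 mm wide and a head 76 mm across and 12 mm thick with seven thin steel teeth 14 mm long pointing forward. Point: in the handle near the balance point, half-way up (11 mm above its underside). x along the handle towards the teeth, y across, z up: from the point the handle reaches 47 mm back and 33 mm forward, where the head begins; the teeth end 59 mm forward.
- blue_basket: Blue plastic basket, open on top, fixed to the table: outside 140 mm along its x, 190 mm along its y, walls 35 mm high and 4 mm thick (a lip 3 mm wider at the top), floor 4 mm thick. Origin: centre of its underside; z up.
- pink_basket: Pink plastic basket, open on top, fixed to the table: outside 140 mm along its x, 190 mm along its y, walls 35 mm high and 4 mm thick (a lip 3 mm wider at the top), floor 4 mm thick. Origin: centre of its underside; z up.
- tool_tray: White enamel tool tray with a dark rim, open on top, fixed to the table: outside 140 mm along its x, 190 mm along its y, walls 20 mm high and 4 mm thick (a lip 3 mm wider at the top), floor 4 mm thick. Origin: centre of its underside; z up.
- brush_glass: Bystander: loose glass, 72 mm in diameter and 85 mm high, holding brushes up to 185 mm high. Origin: centre of its underside.
- tape_roll: Bystander: loose roll of tan masking tape lying flat, 90 mm in diameter, 24 mm high. Origin: centre of its underside.
Not all that is in view belongs to the job. What is shaped like the part that bears comb_grip but purple is not meant.

How it is judged:
By the outcome, as a careful person would: the job done as asked, in the order asked, and still so for the second after the job is handed in, with the robot touching nothing.
It also fails if it takes over 122 s, if anything falls off the work surface, if the arm or the gripper's body presses on something with over 40 N, if the wrist force passes 120 N, or if a joint passes its speed limit or range.

### The arm

A 6-joint arm with a two-finger parallel gripper is mounted at the origin on the work surface. World frame = base frame: x ahead of the robot, y to its left, z up, the work surface at z = 0. Lengths are in m, angles in rad, forces in N, time in s.
With the tool pointing down it reaches from about 0.275 to 0.75 m from the base axis. Payload 10.2 kg.
Tool frame: the origin (TCP) lies on the centre line of the jaws, within the pads' length; the fingertips stand 8 mm ahead of it and the grasp point (between the pads) lies 11 mm behind it (ctrl.finger_overhang is the distance from the TCP to the fingertips, in m); z points along the fingers, y is the direction in which the jaws open and shut (so a half turn about z gives the same grasp; the last joint's range is limited). The gripper opens to 88 mm and grips with 3 to 60 N. Pads are 18 mm wide; open, the fingers measure 123 mm over their backs; the gripper's body (75 mm by 187 mm) begins 45 mm behind the grasp point.
Start: joints at [1.001, 0.313, 1.498, -0, 1.331, -0.223], TCP at [0.178, 0.494, 0.247] pointing down, gripper open.
Joint ranges: [-2.94, 2.94], [-0.97, 2.17], [0.19, 2.56], [-1.23, 4.37], [0.02, 3.11], [-2.88, 2.88]. Speed limits (rad/s): [2.39, 2.39, 3.01, 3.14, 3.14, 3.14].

### API

Orientations are given as a unit quaternion [x, y, z, w].
In Python, from workcell import ctrl gives the robot as it stands. The module is installed in compiled form; this text tells all that it offers. Calls block until the motion is done:
- ctrl.move_to(position, orientation): joint-space move of the TCP to a pose.
- ctrl.move_l(position, rot=None, speed=0.15, threshold=None): straight line of the TCP; rot=None keeps the orientation; speed is the mean speed in m/s. With threshold (N) it stops when the force on the tool has changed by that much, and returns True; else False.
- ctrl.move_joints(angles): joint-space move.
- ctrl.move_gripper(opening, effort=None): finger opening in m; effort is the grip in N (None keeps the last); returns when the fingers have stopped.
- ctrl.hold(seconds).
- ctrl.ik(position, orientation): joint angles nearest the present ones, or None.
- ctrl.capture(name): name is "scene" or "top" or "wrist"; returns a dict with "frame" (384x512x3 uint8, blue, green, red), "intrinsics" (3x3 intrinsics, pixels), "distortion" ([k1, k2, p1, p2, k3] as OpenCV has them; the pictures are not rectified), "R" (3x3) and "t" (3): a world point X has camera coordinates R X + t. Camera axes: x right, y down, z forward; pixel columns grow to the right and rows downward; lengths in m; the calibration is good to about 2 mm. A picture is of the moment at which its call begins. There is no depth.
A pose or a line that the arm cannot do raises ctrl.PlanningError and nothing moves.
- ctrl.job_done(): hands the job in, once; it reports no verdict.
Trained networks look in a picture, given as the dict that the camera call returned (one of the last four; its "shot" number tells which), for a name from the list of things; names that differ only in an ending like _2 or _b are one class to them, and where a whole thing is asked for, a point or a joint stands for the part that bears it (a point fixed in the world has none). Each returns a list of dicts, best first, with "p" (0 to 1); they miss things now and then, are a little off and sometimes report something else, mostly with a low value. They report only what shows in the picture. A call takes as long as a camera call. They do not tell look-alikes from the thing itself.
- ctrl.recognise(picture, target): "xy" ([column, row] in pixels, amid what is visible of it).
- ctrl.masks_of(picture, target): "region" (384x512 bool, what is visible of it) and "xy" ([column, row] in pixels, amid what is visible of it).
- ctrl.tip_of(picture, target): "xy" ([column, row] in pixels: a listed point, or the origin of a listed thing).
Readings, each from a call of its own:
- ctrl.get_t(): time.
- ctrl.get_joint_positions(): joint angles.
- ctrl.get_joint_vel(): joint speeds.
- ctrl.get_joint_torque(): joint torques, N m.
- ctrl.get_eef_pos(): TCP position.
- ctrl.get_orientation(): TCP orientation.
- ctrl.get_wrist_force(): force on the tool from outside, world axes, zero at the start.
- ctrl.get_torque(): the same for the moment, N m.
- ctrl.get_opening(): finger opening in m.
Only numpy, scipy, OpenCV 4.12 (cv2) and the standard library are available. Lean on these libraries where they do the work, as an engineer would, in place of code of your own. Each camera call takes 0.05 s, during which the arm holds its last target. There are 200 camera calls.

## Working session

There is one attempt and no reset: what is moved stays moved. The work goes in short steps, each a Python script; the robot and the scene stay as the last script left them, time stands still between calls to the robot, and variables do not carry over. Pictures are saved under pics/ and viewed, about 12 in all and at most 16, crops included, and the job is handed in when it is done.

```bash
mkdir -p pics; python3 - <<'E'
from workcell import ctrl
import cv2,numpy as np
for n in ["top","scene"]:
    c=ctrl.capture(n); cv2.imwrite(f"pics/{n}0.png",cv2.resize(c["frame"],(768,576)))
    print(n,(-c["R"].T@c["t"]).round(3))
    for k in ["magenta_bottle_c","violet_bottle_c","magenta_jar_c","lime_jar_c","comb_grip","blue_basket","pink_basket","tool_tray","brush_glass","tape_roll"]:
        print(k,[(np.round(d["xy"]).tolist(),round(d["p"],2)) for d in ctrl.tip_of(c,k)])
print(ctrl.get_t())
E
```

```text
top [0.368 0.004 1.048]
magenta_bottle_c [([193.0, 127.0], 0.54), ([407.0, 125.0], 0.51)]
violet_bottle_c [([214.0, 193.0], 0.58), ([148.0, 192.0], 0.15)]
magenta_jar_c [([267.0, 188.0], 0.65)]
lime_jar_c [([340.0, 124.0], 0.63)]
comb_grip [([332.0, 250.0], 0.89), ([323.0, 184.0], 0.66), ([382.0, 262.0], 0.61)]
blue_basket [([274.0, 132.0], 0.59)]
pink_basket [([385.0, 197.0], 0.73)]
tool_tray [([148.0, 191.0], 0.69)]
brush_glass [([408.0, 125.0], 0.82)]
tape_roll [([127.0, 132.0], 0.68), ([385.0, 199.0], 0.55)]
scene [0.999 0.276 0.9  ]
magenta_bottle_c []
violet_bottle_c [([304.0, 206.0], 0.56), ([300.0, 285.0], 0.23)]
magenta_jar_c [([259.0, 196.0], 0.71)]
lime_jar_c [([152.0, 219.0], 0.82), ([374.0, 252.0], 0.21)]
comb_grip [([210.0, 183.0], 0.87), ([201.0, 120.0], 0.77), ([226.0, 139.0], 0.59)]
blue_basket [([218.0, 242.0], 0.58)]
pink_basket [([165.0, 151.0], 0.85), ([207.0, 187.0], 0.38)]
tool_tray [([377.0, 252.0], 0.9), ([384.0, 327.0], 0.5)]
brush_glass [([101.0, 196.0], 0.82)]
tape_roll [([382.0, 327.0], 0.71), ([303.0, 285.0], 0.39)]
1.1
```

View pics/top0.png

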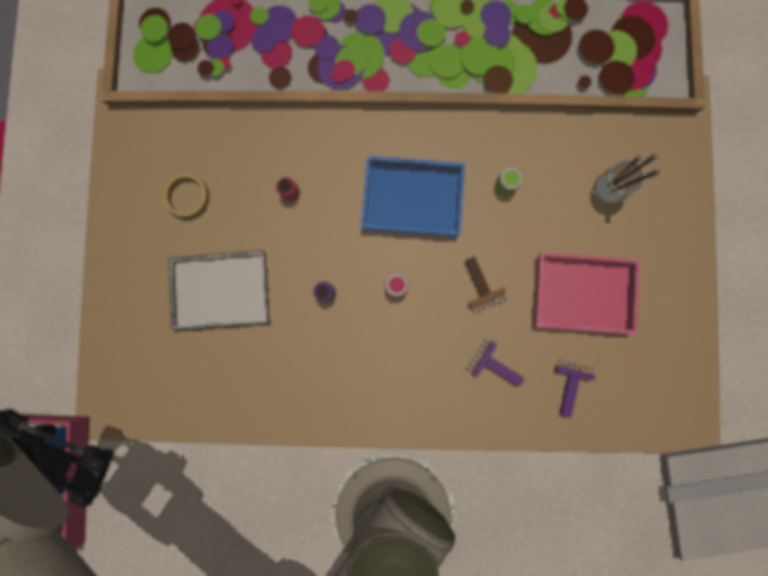

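View pics/scene0.png

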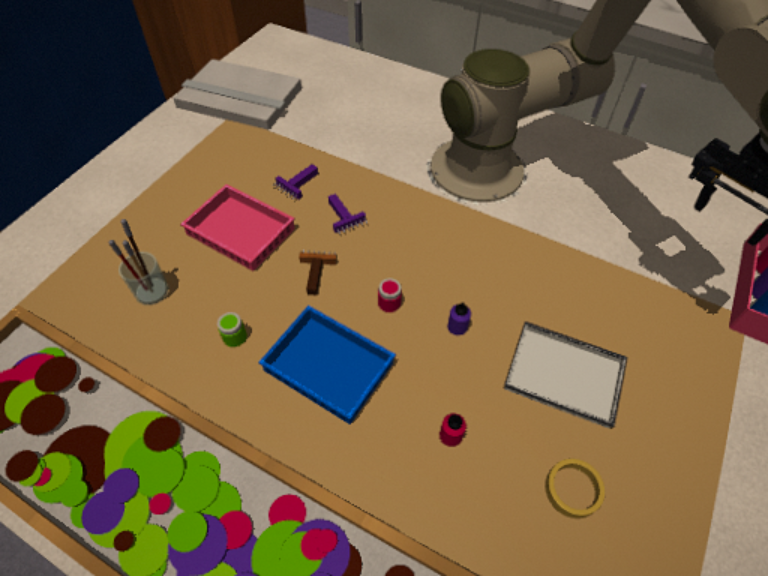

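The pictures show all the items. The real comb is the dark brown one at about (319,184) in the native top view, with its teeth towards the robot, and the two purple combs are decoys. Next I'll compute world positions from both views.

```bash
cat > h.py <<'E'
from workcell import ctrl
import cv2,numpy as np
from scipy.spatial.transform import Rotation as Ro
def world(c,px,z):
    px=np.asarray(px,float).reshape(-1,1,2)
    u=cv2.undistortPoints(px,c["intrinsics"],np.array(c["distortion"])).reshape(-1,2)
    d=np.c_[u,np.ones(len(u))]@c["R"]; o=-c["R"].T@c["t"]
    return o+d*((z-o[2])/d[:,2])[:,None]
def quat(yaw): # tool down, tool y axis at angle yaw+90deg: tool x along yaw
    return (Ro.from_euler("z",yaw)*Ro.from_euler("x",np.pi)).as_quat()
def best(p,yaw): # yaw of tool x (mod pi) needing least joint-6 travel
    q0=np.array(ctrl.get_joint_positions()); o=[]
    for y in (yaw,yaw+np.pi):
        q=ctrl.ik(p,quat(y))
        if q is not None: o.append((np.abs(np.array(q)-q0).max(),y))
    return quat(min(o)[1])
H={"magenta_bottle_c":.04,"violet_bottle_c":.04,"magenta_jar_c":.027,"lime_jar_c":.027,"comb_grip":.011,"blue_basket":0.,"pink_basket":0.,"tool_tray":0.,"brush_glass":0.,"tape_roll":0.}
E
python3 - <<'E'
from h import *
for n in ["top","scene"]:
    c=ctrl.capture(n);print(n)
    for k,z in H.items():
        print(k,[(world(c,d["xy"],z)[0,:2].round(3).tolist(),round(d["p"],2)) for d in ctrl.tip_of(c,k)])
    for k,z in [("blue_basket",.035),("pink_basket",.035),("tool_tray",.02),("comb_grip",.018)]:
        for d in ctrl.masks_of(c,k):
            if k!="comb_grip" and d["p"]<.5: continue
            ct=max(cv2.findContours(d["region"].astype(np.uint8),0,1)[0],key=len)
            w=world(c,ct.reshape(-1,2),z)[:,:2]
            print(" mask",k,round(d["p"],2),[np.round(a,3).tolist() if np.ndim(a) else round(a,1) for a in cv2.minAreaRect((w*1000).astype(np.float32))])
E
```

```text
top
magenta_bottle_c []
violet_bottle_c [([0.442, 0.148], 0.74)]
magenta_jar_c [([0.46, -0.006], 0.75), ([0.634, 0.426], 0.3)]
lime_jar_c [([0.657, -0.227], 0.56)]
comb_grip [([0.248, -0.341], 0.9), ([0.292, -0.205], 0.86), ([0.477, -0.164], 0.83)]
blue_basket [([0.64, -0.032], 0.89)]
pink_basket [([0.435, -0.377], 0.58)]
tool_tray [([0.439, 0.368], 0.75)]
brush_glass [([0.66, -0.433], 0.56)]
tape_roll [([0.641, 0.439], 0.68)]
 mask blue_basket 0.92 [[630.476, -27.454], [198.223, 147.382], 86.2]
 mask blue_basket 0.7 [[640.367, 219.644], [52.003, 37.987], 46.0]
 mask pink_basket 0.7 [[444.601, -368.87], [201.222, 143.98], 88.0]
 mask tool_tray 0.95 [[439.064, 356.146], [143.667, 197.296], 5.3]
 mask tool_tray 0.56 [[628.799, 435.988], [98.984, 85.939], 46.5]
 mask comb_grip 0.94 [[307.109, -203.137], [101.414, 68.665], 77.4]
 mask comb_grip 0.75 [[249.795, -338.666], [76.87, 94.998], 76.2]
 mask comb_grip 0.57 [[466.134, -173.215], [104.083, 73.345], 4.6]
 mask comb_grip 0.31 [[666.364, -217.569], [55.475, 54.842], 1.0]
scene
magenta_bottle_c [([0.646, 0.224], 0.87)]
violet_bottle_c [([0.433, 0.139], 0.83)]
magenta_jar_c [([0.451, 0.007], 0.72)]
lime_jar_c [([0.67, -0.216], 0.64)]
comb_grip [([0.291, -0.2], 0.63), ([0.483, -0.162], 0.61)]
blue_basket [([0.629, -0.03], 0.8)]
pink_basket [([0.429, -0.374], 0.58)]
tool_tray [([0.436, 0.37], 0.62)]
brush_glass [([0.667, -0.422], 0.78)]
tape_roll [([0.626, 0.434], 0.6)]
 mask blue_basket 0.88 [[631.753, -25.386], [204.395, 157.77], 86.8]
 mask blue_basket 0.61 [[478.57, -150.021], [97.46, 67.8], 29.3]
 mask pink_basket 0.94 [[452.73, -362.997], [220.321, 164.383], 86.6]
 mask tool_tray 0.9 [[437.688, 358.235], [156.504, 197.871], 6.0]
 mask comb_grip 0.73 [[464.524, -157.136], [104.665, 71.625], 31.8]
 mask comb_grip 0.63 [[290.76, -190.835], [112.26, 74.002], 39.3]
 mask comb_grip 0.62 [[257.846, -351.064], [113.153, 79.367], 5.7]
```

```bash
cat >> h.py <<'E'
def look(k,xy,save=None):
    c=ctrl.capture("wrist"); r=ctrl.tip_of(c,k)
    if save: cv2.imwrite(f"pics/{save}.png",c["frame"])
    w=[(world(c,d["xy"],H[k])[0,:2],d["p"]) for d in r]
    print(k,"wrist",[(a.round(4).tolist(),round(p,2)) for a,p in w],"t",round(ctrl.get_t(),1))
    w=[a for a,p in w if np.linalg.norm(a-xy)<.03]
    return w[0] if w else None
E
python3 - <<'E'
from h import *
xy=np.array([.645,.222]); p=[*xy,.20]
q=best(p,np.radians(86.2)); ctrl.move_to(p,q)
print(ctrl.get_t(),ctrl.get_joint_positions())
look("magenta_bottle_c",xy,"w1")
c=ctrl.capture("wrist"); print((-c["R"].T@c["t"]).round(3))
E
```

```text
4.5583 [1.61871767e-01 7.04210059e-01 1.01043481e+00 1.81549676e-04
 1.42660338e+00 2.26352254e-01]
magenta_bottle_c wrist [([0.6375, 0.224], 0.8), ([0.6308, 0.0135], 0.45)] t 4.7
[0.65  0.305 0.338]
```

View pics/w1.png

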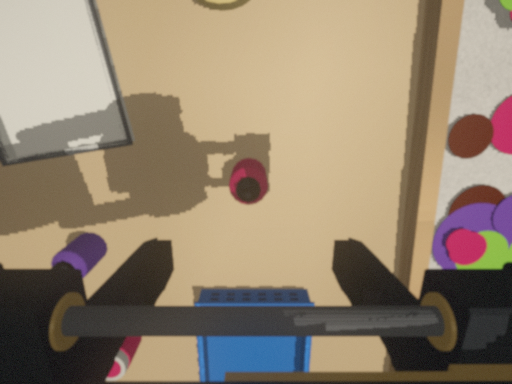

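The wrist view shows the bottle at (249,180), between the jaws, and the detection agrees. Picking and placing both bottles now.

```bash
cat >> h.py <<'E'
B={"blue":([.631,-.028],-3.8),"pink":([.445,-.369],-2.),"tray":([.439,.357],5.3)}
def spot(b,dx,dy):
    c,a=B[b]; return np.array(c)+Ro.from_euler("z",a,degrees=True).as_matrix()[:2,:2]@[dx,dy]
def pick(k,xy,yaw,z,wide,n=.2,effort=15):
    p=[*xy,n]; q=best(p,yaw); ctrl.move_gripper(wide); ctrl.move_to(p,q)
    w=look(k,xy); xy=np.array(xy) if w is None else w
    ctrl.move_l([*xy,.12],speed=.25)
    hit=ctrl.move_l([*xy,z],speed=.12,threshold=8)
    print("pick hit",hit,ctrl.get_eef_pos())
    ctrl.move_gripper(0,effort); print("opening",ctrl.get_opening())
    ctrl.move_l([*xy,.17],speed=.25); print("held",ctrl.get_opening(),"wf",np.round(ctrl.get_wrist_force(),2))
def place(xy,yaw,z,wide):
    p=[*xy,.17]; ctrl.move_to(p,best(p,yaw))
    ctrl.move_l([*xy,z+.012],speed=.15)
    hit=ctrl.move_l([*xy,z-.003],speed=.03,threshold=3)
    print("place hit",hit,np.round(ctrl.get_eef_pos(),4)); ctrl.move_gripper(wide); ctrl.hold(.2)
    ctrl.move_l([*xy,.18],speed=.25); print("t",ctrl.get_t())
E
python3 - <<'E'
from h import *
y=np.radians(86.2)
pick("magenta_bottle_c",[.640,.223],y,.029,.088)
place(spot("blue",0,-.042),y,.033,.062)
c=ctrl.capture("top"); cv2.imwrite("pics/top1.png",cv2.resize(c["frame"][90:250,100:450],(700,320)))
E
```

```text
magenta_bottle_c wrist [([0.6374, 0.2223], 0.75)] t 5.3
pick hit False [0.63796237 0.22239596 0.03008734]
opening 0.03990974915217381
held 0.03975277968684654 wf [ 0.3  -0.02 -1.59]
place hit True [ 0.6283 -0.07    0.0325]
t 12.1583
```

View pics/top1.png

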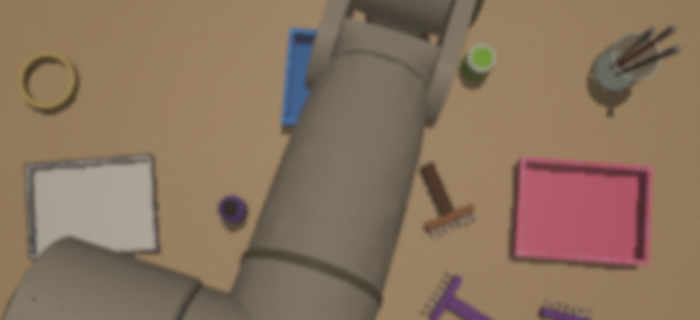

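The arm hides the basket in this view, but the contact height (0.0325) and the opening (39.8 mm) are as expected. The violet bottle is next.

```bash
python3 - <<'E'
from h import *
y=np.radians(86.2)
pick("violet_bottle_c",[.438,.143],y,.029,.088)
place(spot("blue",0,.042),y,.033,.062)
p=[.455,0.,.2]; ctrl.move_to(p,best(p,np.radians(88)))
s=ctrl.capture("scene"); cv2.imwrite("pics/s2.png",cv2.resize(s["frame"][130:330,90:350],(780,600)))
look("magenta_jar_c",[.455,0.],"w2"); print(ctrl.get_t())
E
```

```text
violet_bottle_c wrist [([0.4337, 0.1443], 0.58)] t 14.0
pick hit False [0.43426735 0.14434812 0.02981106]
opening 0.03929891950374522
held 0.03921725095498712 wf [ 0.5   1.   -0.57]
place hit True [0.6338 0.0139 0.0326]
t 20.675
magenta_jar_c wrist [([0.4472, 0.0042], 0.59)] t 21.6
21.575
```

View pics/s2.png

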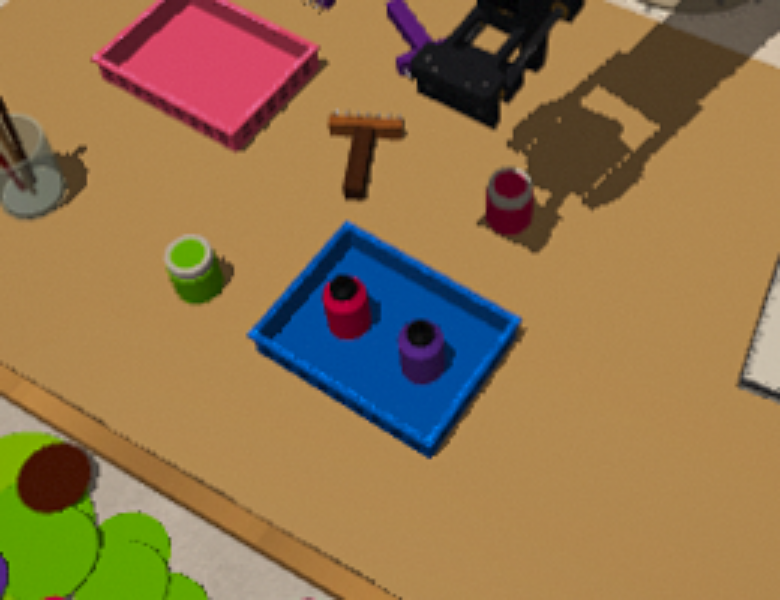

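Both bottles stand in the blue basket, at (345,305) and (420,350) in the crop. Jars next.

```bash
python3 - <<'E'
from h import *
y=np.radians(88)
pick("magenta_jar_c",[.450,.003],y,.016,.088,effort=20)
place(spot("pink",0,-.042),y,.020,.064)
pick("lime_jar_c",[.664,-.221],y,.016,.088,effort=20)
place(spot("pink",0,.042),y,.020,.064)
p=[.475,-.165,.22]; ctrl.move_to(p,best(p,np.radians(20)))
look("comb_grip",[.478,-.164],"w3")
s=ctrl.capture("scene"); cv2.imwrite("pics/s3.png",cv2.resize(s["frame"][60:260,60:320],(780,600)))
E
```

```text
magenta_jar_c wrist [([0.4484, 0.0032], 0.91)] t 22.5
pick hit False [0.44894305 0.00313864 0.01671711]
opening 0.045069688254484166
held 0.04573632410399758 wf [-1.4  -0.26 -1.82]
place hit True [ 0.4436 -0.4111  0.0198]
t 29.9417
lime_jar_c wrist [([0.6626, -0.2206], 0.73), ([0.6255, -0.0633], 0.28)] t 31.7
pick hit False [ 0.66305122 -0.22089122  0.0170698 ]
opening 0.045270833195104415
held 0.0455529249262865 wf [-0.45  0.57 -2.2 ]
place hit True [ 0.4465 -0.3271  0.0195]
t 38.5833
comb_grip wrist [([0.4698, -0.1575], 0.78), ([0.2563, -0.3379], 0.68)] t 40.0
```

View pics/s3.png

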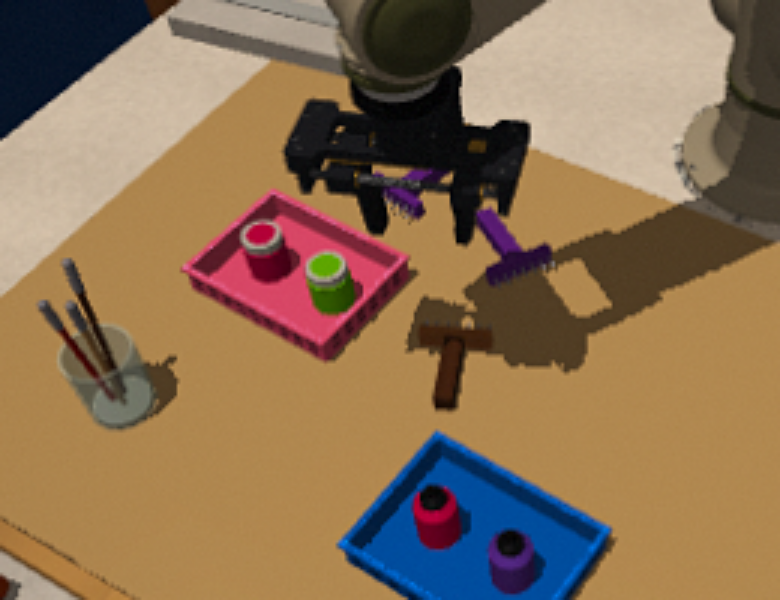

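View pics/w3.png

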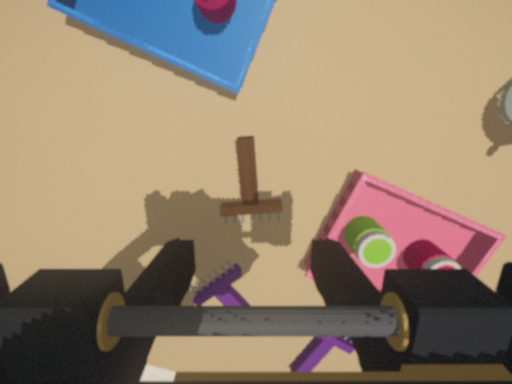

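The jars stand in the pink basket. The wrist view shows the comb handle running from (245,138) to (250,202), with the teeth towards the robot. I'll take the comb's axis from these pixels.

```bash
python3 - <<'E'
from h import *
c=ctrl.capture("wrist")
w=world(c,[[245.5,138],[250,202],[220,210],[282,207]],.02)[:,:2]
d=w[1]-w[0]; e=w[3]-w[2]
print(w.round(4),np.linalg.norm(d),np.degrees(np.arctan2(d[1],d[0])),np.degrees(np.arctan2(e[1],e[0]))-90,w[0]+d*47/80)
m=[(round(r["p"],2),r["xy"]) for r in ctrl.masks_of(c,"comb_grip")]; print(m)
print([ (r["xy"],r["p"]) for r in ctrl.tip_of(c,"comb_grip")],ctrl.get_orientation())
E
```

```text
[[ 0.5097 -0.1431]
 [ 0.4401 -0.1736]
 [ 0.418  -0.143 ]
 [ 0.4473 -0.212 ]] 0.07593654613703855 -156.3199933709197 -157.00140655060278 [ 0.46879642 -0.16104522]
[(0.94, [224.8, 288.6]), (0.66, [246.9, 195.2]), (0.65, [315.8, 350.2])]
[([314.5, 352.6], 0.96), ([235.6, 304.1], 0.95), ([247.4, 174.0], 0.59)] [ 9.84817277e-01  1.73594139e-01 -5.00334834e-05 -5.67816263e-05]
```

```bash
python3 - <<'E'
from h import *
pick("comb_grip",[.470,-.160],np.radians(23.4),.011,.06,n=.18,effort=25)
place(spot("tray",0,0),np.radians(95.3),.015,.045)
p=[.45,.12,.30]; ctrl.move_to(p,best(p,np.radians(90)))
s=ctrl.capture("scene"); cv2.imwrite("pics/s4.png",cv2.resize(s["frame"],(768,576)))
t=ctrl.capture("top"); cv2.imwrite("pics/t4.png",cv2.resize(t["frame"],(768,576))); print(ctrl.get_t())
E
```

```text
comb_grip wrist [([0.4659, -0.1592], 0.68)] t 40.9
pick hit False [ 0.46638651 -0.15943441  0.01173434]
opening 0.019605186977806447
held 0.019888445309878443 wf [-0.1   0.03 -1.16]
place hit True [0.4391 0.3571 0.0147]
t 48.7417
49.875
```

View pics/s4.png

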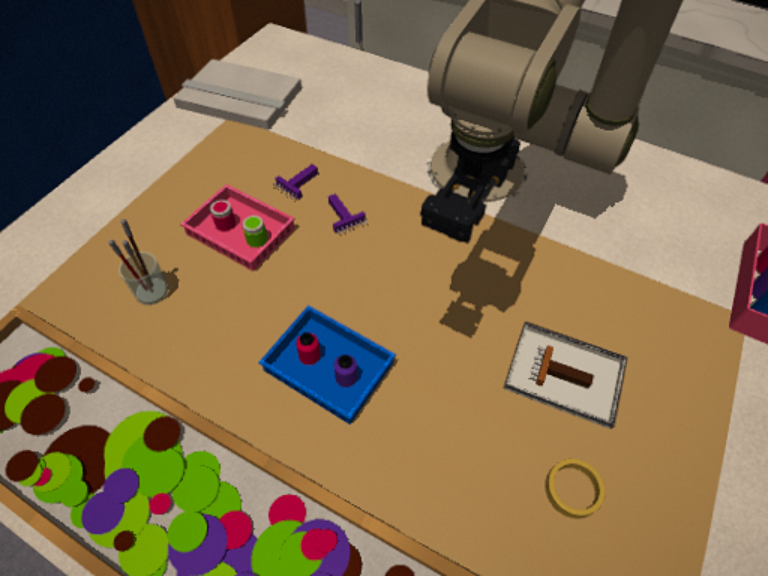

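View pics/t4.png

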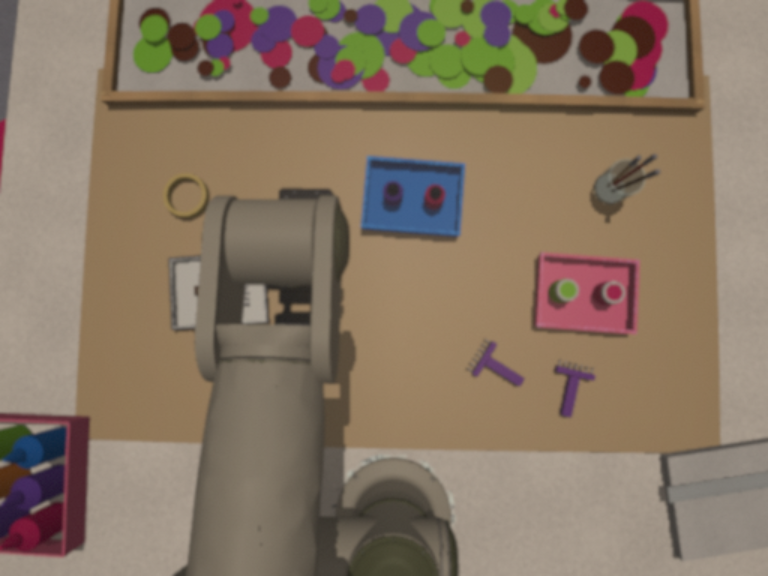

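The scene view shows both bottles standing in the blue basket, both jars standing in the pink one and the brown comb flat in the tray at (565,368). The glass and the tape haven't moved. Handing in.

```bash
python3 -c "
from workcell import ctrl
print(ctrl.job_done())"
```

```text
the job is handed in; nothing more can be done
None
```

The bench is cleared and the job is handed in, at about 50 s on the robot's clock. I placed the bottles first, then the jars, then the comb.

- **Placing:** Each item met the container floor within 1 mm of the expected height when lowered. Grip openings matched the given sizes: about 40 mm for the bottles, 46 mm for the jars and 20 mm for the comb handle.
- **Final look:** The scene camera shows both bottles standing in the blue basket, both jars standing in the pink basket, and the brown comb lying flat in the white tray. The glass, the tape and the two purple combs look unmoved in that view and the top view.
- **Limits of the check:** In the last top view the arm hid most of the tray. The comb's final position therefore rests on the scene camera and the contact height alone. No other check failed or disagreed.

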